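Scan a small product box with the hand scanner

TASK

Take the green box out of the compartment bin and stand it, label up, in the middle of the scanning mat and let go of it. Then draw the pistol scanner up out of its cradle and aim it at the label on top of the green box: nose sloping down at about 45 degrees, its window about 10 cm from the label and looking straight at the label's middle. Finish while still holding the scanner raised there, steady and touching nothing but the gripper, and leave the blue and red boxes, the spray can and the tape roll where they are.

Things in the scene. Friction and masses are not known exactly. Their poses are not given: they have to be found in the camera images.
- greenbox_center (a point): Centre (half-way up) of the green product box: carton 44 (x) x 40 (y) x 60 (z, upright) mm, about 80 g, white label with black bars on top. It stands in one of the bin's three compartments (which one varies), rising 32 mm above the walls. The boxes stand in a row along the bin's y, so a grip across x meets no neighbour.
- greenbox_label (a point): Middle of the green box's label, on the middle of its top face, 30 mm above greenbox_center. The label measures 34 x 32 mm. z points out of the label.
- bluebox_center (a point): Centre of the blue box, same size and kind as the green one, standing in another compartment; leave it alone.
- redbox_center (a point): Centre of the red box, same size and kind, in the third compartment; leave it alone.
- bin: Fixed grey open bin 100 (x) x 264 (y) x 32 (z) mm, walls 4 mm, floor 4 mm thick; two dividers across y make three compartments about 92 x 83 mm in a row along its y, their middles 86 mm apart. Origin: centre of its underside, on the desk.
- mat_center (a point): Middle of the top face of the fixed scanning mat: black rubber square 130 x 130 mm, 4 mm thick, with a yellow border. Lies flat on the desk, its top 4 mm above the desk.
- scanner_head (a point): Centre of the head of the loose pistol scanner (200 g). Head: white box 100 (x) x 44 (y) x 40 (z) mm; the nose with its dark red window points along the scanner's -x. Under its middle a grey grip 30 x 34 mm runs down along -z. At the start it stands upright in the cradle, head level, this point 137 mm above the desk. The head can be gripped across its 44 mm width from above.
- scanner_window (a point): Middle of the scanner's window, on the nose: 50 mm along the scanner's -x from scanner_head. Same axes as the scanner; it looks along -x.
- cradle: Fixed black cradle block 95 (x) x 85 (y) x 67 (z) mm. A straight vertical socket 55 mm deep in its middle, open at the top, holds the scanner's grip with 2 mm play on each side; the scanner lifts straight up out of it. Origin: centre of its underside, on the desk. Its axes match those of the scanner at the start.
- spraycan_mid (a point): Centre of a standing blue spray can with a paper label, 52 mm wide and 150 mm tall, loose; leave it alone.
- tape_mid (a point): Centre of a loose roll of tape (cardboard-brown ring) lying flat, 90 mm across, 25 mm high; leave it alone.
- scanner_foot (a point): Middle of the underside of the scanner's grip: 125 mm along the scanner's -z from scanner_head. The grip is 105 mm long; at the start its lowest 55 mm are in the cradle, the foot 12 mm above the desk.
Things that resemble listed ones, but are neither listed nor needed, are in the scene too. What is meant by the cradle is not purple, and is the smaller of those in its own colour.

How it is judged:
On the way, in this order (a step that is already met when the one before it is completed fails the run):
1. the green box stands label up on the middle of the mat, let go (height (world z) of greenbox_center between 0.028 and 0.04 m and horizontal distance between greenbox_center and mat_center below 0.04 m and angle between greenbox_center's own z axis and vertical below 0.12 rad and contact force between greenbox and the fingers below 0.05 N and linear speed of greenbox below 0.02 m/s), for 0.2 s.
2. the scanner has been drawn clear of its cradle (height (world z) of scanner_foot above 0.075 m and contact force between scanner and the fingers above 0.5 N), for 0.2 s.
At the end, for the whole second after the job is handed in: Green box upright, released, within 40 mm of the mat's middle. Scanner held still, touching only the gripper, foot over 30 mm and window over 80 mm above the desk, nose 27 to 63 deg down; label's middle 50 to 180 mm ahead of the window, within 20 mm of its sight line both ways (height (world z) of greenbox_center between 0.028 and 0.04 m and horizontal distance between greenbox_center and mat_center below 0.04 m and angle between greenbox_center's own z axis and vertical below 0.12 rad and contact force between greenbox and the fingers below 0.05 N and x of greenbox_label in the frame of scanner_window between -0.18 and -0.05 m and y of greenbox_label in the frame of scanner_window between -0.02 and 0.02 m and z of greenbox_label in the frame of scanner_window between -0.02 and 0.02 m and angle between scanner_head's own x axis and vertical between 0.47 and 1.1 rad and contact force between scanner and cradle below 0.05 N and contact force between scanner and mat below 0.05 N and contact force between scanner and greenbox below 0.05 N and contact force between scanner and bin below 0.05 N and contact force between scanner and bluebox below 0.05 N and contact force between scanner and redbox below 0.05 N and contact force between scanner and spraycan below 0.05 N and contact force between scanner and tape below 0.05 N and height (world z) of scanner_foot above 0.03 m and height (world z) of scanner_window above 0.08 m and contact force between scanner and the fingers above 0.5 N and linear speed of scanner below 0.03 m/s and angular speed of scanner below 0.2 rad/s); the arm keeps its last pose, push and grip.
It fails at once if the bluebox is moved more than 30 mm (distance of bluebox_center from where it was at the start of the episode above 0.03 m).
It fails at once if the redbox is moved more than 30 mm (distance of redbox_center from where it was at the start of the episode above 0.03 m).
It fails at once if the spraycan is moved more than 30 mm (distance of spraycan_mid from where it was at the start of the episode above 0.03 m).
It fails at once if the tape is moved more than 30 mm (distance of tape_mid from where it was at the start of the episode above 0.03 m).
It fails at once if the scanner is carried before the green box stands on the mat (height (world z) of scanner_foot above 0.075 m and horizontal distance between greenbox_center and mat_center above 0.06 m).
It also fails if it takes over 45 s, if anything falls off the work surface, if the arm or the gripper's body presses on something with over 40 N, if the wrist force passes 120 N, or if a joint passes its speed limit or range.

ROBOT

A 6-joint arm with a two-finger parallel gripper is mounted at the origin on the work surface. World frame = base frame: x ahead of the robot, y to its left, z up, the work surface at z = 0. Lengths are in m, angles in rad, forces in N, time in s.
With the tool pointing down it reaches from about 0.2 to 0.875 m from the base axis. Payload 3.4 kg.
Tool frame: the origin (TCP) lies between the finger pads; the fingertips stand 25 mm ahead of it and the grasp point (between the pads) lies 6 mm ahead of it (r.nose_length is the z of the fingertips in the tool frame, in m); z points along the fingers, x is the direction in which the jaws open and shut, and the axes are right-handed (so a half turn about z gives the same grasp; the last joint's range is limited). The gripper opens to 94 mm and grips with 3 to 60 N. Pads are 16 mm wide; open, the fingers measure 119 mm over their backs; the gripper's body (75 mm by 177 mm) begins 78 mm behind the grasp point.
Start: joints at [-1.374, 0.276, 1.505, -0, 1.361, -0.121], TCP at [0.18, -0.546, 0.23] pointing down, gripper open.
Joint ranges: [-2.89, 2.89], [-0.75, 2.08], [0.22, 2.7], [-1.18, 4.32], [0.11, 2.71], [-2.7, 2.7]. Speed limits (rad/s): [2.57, 2.57, 3.14, 3.14, 3.14, 3.14].

INTERFACE

Orientations are given as a unit quaternion [w, x, y, z].
In Python, from plant import r, gripper_to, inverse_kinematics, vision, models, telemetry gives the robot as it stands. Calls block until the motion is done:
- r.move_to(position, orientation): joint-space move of the TCP to a pose.
- r.move_l(position, rot=None, vel=0.15, guard=None): straight line of the TCP; rot=None keeps the orientation; vel is the mean speed in m/s. With guard (N) it stops when the force on the tool has changed by that much, and returns True; else False.
- r.movej(angles): joint-space move.
- gripper_to(opening, f_grip=None): finger opening in m; f_grip is the grip in N (None keeps the last); returns when the fingers have stopped.
- r.hold(seconds).
- inverse_kinematics(position, orientation): joint angles nearest the present ones, or None.
- vision.snapshot(name): name is "side" or "top"; returns the picture (400x640x3 uint8, red, green, blue); there is no depth.
- vision.get_calibration(name): a dict with "fx", "fy", "cx", "cy" (pixels), "D" ([k1, k2, p1, p2, k3] as OpenCV has them; the pictures are not rectified), "position" and "orientation" of the camera in the world. Camera axes: x right, y down, z forward; pixel columns grow to the right and rows downward; lengths in m; the calibration is good to about 2 mm. A picture is of the moment at which its call begins. get_calibration takes no time and is no camera call.
A pose or a line that the arm cannot do raises r.PlanningError and nothing moves.
- r.sign_off(): hands the job in, once; it reports no verdict.
Trained networks look in the newest picture that a camera, given by its name, has taken for a name from the list of things; names that differ only in an ending like _2 or _b are one class to them, and where a whole thing is asked for, a point or a joint stands for the part that bears it (a point fixed in the world has none). Each returns a list of dicts, best first, with "score" (0 to 1); they miss things now and then, are a little off and sometimes report something else, mostly with a low value. They report only what shows in the picture. A call takes as long as a camera call. They do not tell look-alikes from the thing itself.
- models.boxes_of(thing, camera): "at" ([x, y, z] in m, in world coordinates, good to about 4 mm: the middle of the surface that is visible of it).
- models.regions_of(thing, camera): "pixels" (400x640 bool, what is visible of it).
- models.mark_of(thing, camera): "at" ([x, y, z] in m, in world coordinates, good to about 4 mm: a listed point, or the origin of a listed thing).
Readings, each from a call of its own:
- telemetry.current_t(): time.
- telemetry.current_joints(): joint angles.
- telemetry.current_dq(): joint speeds.
- telemetry.current_joint_efforts(): joint torques, N m.
- telemetry.current_ee_pos(): TCP position.
- telemetry.current_tool_rot(): TCP orientation.
- telemetry.current_wrist_force(): force on the tool from outside, world axes, zero at the start.
- telemetry.current_torque(): the same for the moment, N m.
- telemetry.current_opening(): finger opening in m.
Only numpy, scipy, OpenCV 4.12 (cv2) and the standard library are available. Lean on these libraries where they do the work, as an engineer would, in place of code of your own. Each camera call takes 0.05 s, during which the arm holds its last target.

## Working session

There is one attempt and no reset: what is moved stays moved. The work goes in short steps, each a Python script; the robot and the scene stay as the last script left them, time stands still between calls to the robot, and variables do not carry over. Pictures are saved under pics/ and viewed, and the job is handed in when it is done.

```bash
ls; mkdir -p pics
python3 - <<'E'
from plant import r, gripper_to, inverse_kinematics, vision, models, telemetry
import cv2
for c in ("side","top"):
    im=vision.snapshot(c); cv2.imwrite(f"pics/{c}0.png",im[:,:,::-1])
    k=vision.get_calibration(c); print(c,k)
    for n in ["greenbox_center","greenbox_label","bluebox_center","redbox_center","bin","mat_center","scanner_head","scanner_window","cradle","spraycan_mid","tape_mid"]:
        print(c,n,[( [round(float(v),3) for v in d["at"]],round(float(d["score"]),2)) for d in models.mark_of(n,c)])
print(telemetry.current_t(), telemetry.current_tool_rot(), r.nose_length)
E
```

```text
pics
side {'fx': 375.31106487604006, 'fy': 375.31106487604006, 'cx': 314.85266173798504, 'cy': 196.9388834001977, 'D': array([-0.06575184,  0.        ,  0.        ,  0.        ,  0.        ]), 'position': array([ 0.32626541, -0.6742817 ,  0.59694271]), 'orientation': array([-0.45879777,  0.87917332, -0.10806274,  0.06986649])}
side greenbox_center [([0.479, -0.357, 0.033], 0.78)]
side greenbox_label [([0.475, -0.354, 0.058], 0.72)]
side bluebox_center [([0.48, -0.275, 0.03], 0.79), ([0.692, -0.213, 0.075], 0.51)]
side redbox_center [([0.459, -0.182, 0.037], 0.88)]
side bin [([0.474, -0.271, -0.004], 0.75)]
side mat_center [([0.494, 0.005, 0.005], 0.92)]
side scanner_head [([0.562, 0.236, 0.137], 0.59)]
side scanner_window [([0.511, 0.239, 0.135], 0.57)]
side cradle [([0.558, 0.241, -0.005], 0.91), ([0.451, 0.377, 0.002], 0.89), ([0.741, 0.213, -0.004], 0.61)]
side spraycan_mid [([0.693, -0.213, 0.073], 0.75)]
side tape_mid [([0.352, 0.232, 0.012], 0.75), ([0.462, -0.18, 0.035], 0.23)]
top {'fx': 396.0204959039008, 'fy': 396.0204959039008, 'cx': 309.78445307596456, 'cy': 203.708359076
[... 222 characters left out ...]
top greenbox_center [([0.478, -0.356, 0.038], 0.79), ([0.353, 0.232, 0.013], 0.63)]
top greenbox_label [([0.48, -0.354, 0.067], 0.82)]
top bluebox_center [([0.478, -0.277, 0.029], 0.54)]
top redbox_center [([0.462, -0.183, 0.04], 0.7)]
top bin [([0.476, -0.276, 0.002], 0.95)]
top mat_center [([0.503, 0.001, 0.001], 0.59)]
top scanner_head [([0.56, 0.241, 0.137], 0.95)]
top scanner_window [([0.513, 0.238, 0.137], 0.63)]
top cradle [([0.558, 0.243, 0.002], 0.85), ([0.743, 0.218, -0.002], 0.83), ([0.454, 0.377, 0.001], 0.57)]
top spraycan_mid []
top tape_mid [([0.351, 0.233, 0.014], 0.75), ([0.476, -0.277, 0.03], 0.65)]
1.2 [ 5.81993361e-05  8.10077498e-01 -5.86322813e-01  5.59522053e-05] 0.025
```

View pics/side0.png

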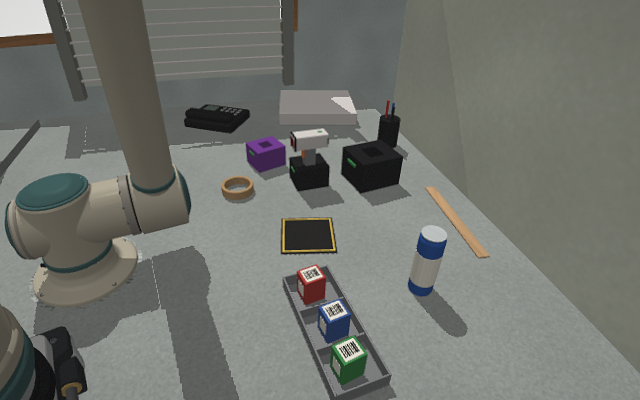

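View pics/top0.png

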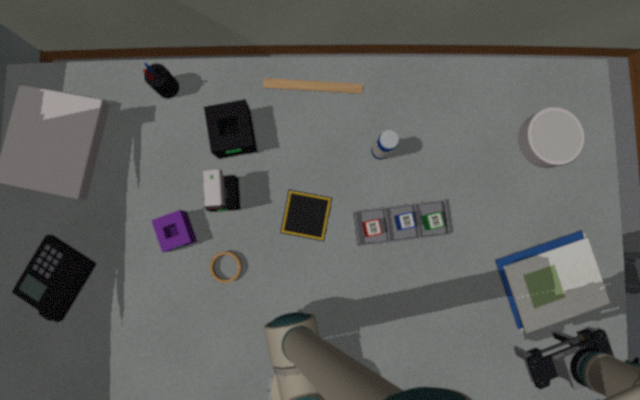

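The scanner stands in the smaller black block, near (0.56, 0.24), so that one is the cradle. Green is in the bin's end compartment, near (0.48, -0.355). Next I'll measure the yaws from the masks.

```bash
cat > h.py <<'E'
from plant import r, gripper_to, inverse_kinematics, vision, models, telemetry
import cv2, numpy as np
from scipy.spatial.transform import Rotation as R
def rot(q): return R.from_quat(q,scalar_first=True)
def ontoplane(px,cam,z):
    k=vision.get_calibration(cam)
    K=np.array([[k["fx"],0,k["cx"]],[0,k["fy"],k["cy"]],[0,0,1]])
    u=cv2.undistortPoints(np.asarray(px,float).reshape(-1,1,2),K,k["D"]).reshape(-1,2)
    d=rot(k["orientation"]).apply(np.c_[u,np.ones(len(u))]); p=np.array(k["position"])
    return (p+d*((z-p[2])/d[:,2])[:,None])[:,:2]
def rect(mask,cam,z):
    c=max(cv2.findContours(mask.astype(np.uint8),cv2.RETR_EXTERNAL,cv2.CHAIN_APPROX_NONE)[0],key=cv2.contourArea)
    (a,b),(w,h),t=cv2.minAreaRect((ontoplane(c,cam,z)*1000).astype(np.float32))
    return np.round([a,b,w,h,t],1)
E
python3 - <<'E'
from h import *
for c in ("top","side"):
    im=vision.snapshot(c)
    hsv=cv2.cvtColor(im,cv2.COLOR_RGB2HSV)
    for n,z in [("bin",.032),("greenbox_center",.064),("mat_center",.004),("scanner_head",.157),("cradle",.067)]:
        for d in models.regions_of(n,c): print(c,n,round(d["score"],2),d["pixels"].sum(),rect(d["pixels"],c,z))
    # white label / scanner-head top
    for n,z in [("greenbox_center",.064),("scanner_head",.157)]:
        d=models.regions_of(n,c)
        if d:
            m=cv2.dilate(d[0]["pixels"].astype(np.uint8),np.ones((3,3)))>0
            w=m&(hsv[:,:,1]<60)&(hsv[:,:,2]>130); w=cv2.morphologyEx(w.astype(np.uint8),cv2.MORPH_CLOSE,np.ones((3,3)))
            if w.any(): print(c,n,"white",w.sum(),rect(w,c,z))
    x0,y0,x1,y1=[(150,100,480,300),(230,110,450,400)][c=="side"]
    cv2.imwrite(f"pics/{c}1.png",cv2.resize(im[y0:y1,x0:x1,::-1],None,fx=2.0,fy=2.0,interpolation=cv2.INTER_CUBIC))
    if c=="top":
        cv2.imwrite("pics/topscan.png",cv2.resize(im[160:220,190:250,::-1],None,fx=8,fy=8,interpolation=cv2.INTER_CUBIC))
        cv2.imwrite("pics/topgreen.png",cv2.resize(im[190:250,350:460,::-1],None,fx=7,fy=7,interpolation=cv2.INTER_CUBIC))
E
```

```text
top bin 0.8 2378 [ 471.3 -268.   103.   266.1    6.6]
top greenbox_center 0.7 345 [ 474.7 -347.5   50.1   57.1   13.5]
top mat_center 0.76 1929 [498.2   4.5 131.  129.4  78.3]
top scanner_head 0.58 831 [558.1 232.7 107.8  56.8   4.4]
top cradle 0.95 2458 [739.1 215.8 159.1 133.5  10.1]
top cradle 0.72 556 [5.576e+02 2.319e+02 1.030e+02 8.910e+01 5.000e-01]
top cradle 0.68 1371 [454.  367.6 102.8 107.2  20. ]
top greenbox_center white 112 [ 476.9 -355.7   36.1   34.7   13.4]
top scanner_head white 588 [562.  242.3  92.1  42.4   4.2]
side bin 0.96 4409 [ 471.4 -278.4  109.1  278.9    6.6]
side bin 0.25 1250 [ 481.4 -353.4   66.5   67.2   12.9]
side greenbox_center 0.56 1317 [ 472.  -370.9   64.3   64.3   14.8]
side greenbox_center 0.37 911 [592.4 345.1 238.3 126.1  78.4]
side mat_center 0.76 1919 [499.1   0.9 132.1 131.9  79.5]
side mat_center 0.49 1142 [577.  295.9 222.  123.4  78.5]
side mat_center 0.35 908 [623.7 458.7 262.7 143.1  81.7]
side scanner_head 0.86 908 [545.4 168.5 207.9 102.4  78.4]
side cradle 0.9 1149 [550.3 192.8 198.5 110.3  78.5]
side cradle 0.72 1084 [450.2 319.7 211.2 116.   86.3]
side cradle 0.64 2554 [733.7 194.6 215.8 258.9   7.4]
side greenbox_center white 389 [ 478.7 -353.7   34.6   36.8   13.7]
side scanner_head white 306 [563.8 237.4  92.7  48.7   3.9]
```

View pics/topscan.png

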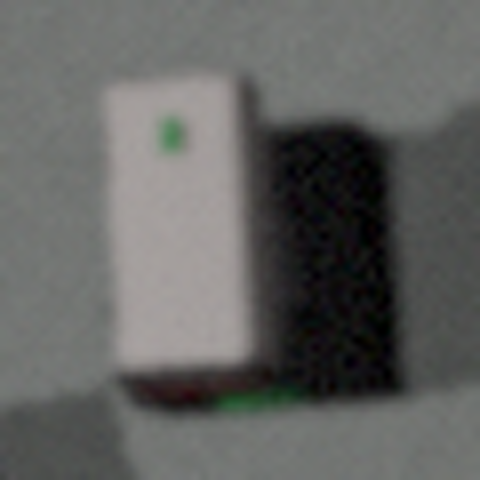

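View pics/topgreen.png

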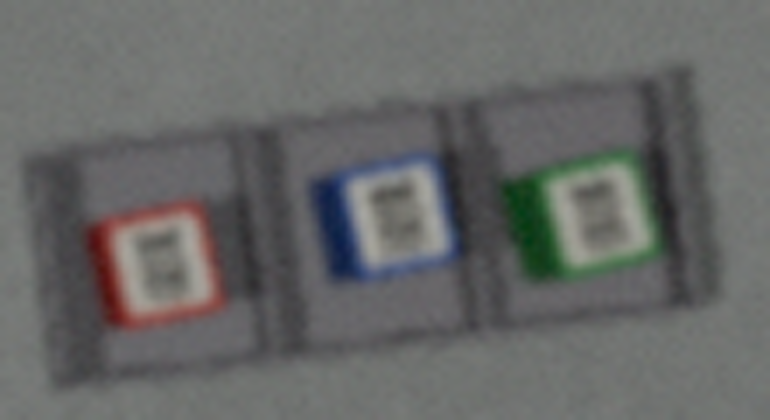

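```bash
cat >> h.py <<'E'
def down(yaw):  # tool z down, tool x along heading yaw (rad), half-turn choice made by caller
    x=np.array([np.cos(yaw),np.sin(yaw),0]); z=np.array([0,0,-1.]); return R.from_matrix(np.c_[x,np.cross(z,x),z])
def q(Rt): return Rt.as_quat(scalar_first=True)
def fmt(v): return None if v is None else np.round(v,2)
E
python3 - <<'E'
from h import *
j=telemetry.current_joints()
for a in (13.5,193.5):
  for p in ([.478,-.355,.063],[.498,.002,.063]):
    print(a,p,fmt(inverse_kinematics(p,q(down(np.radians(a))))))
# scanner
for s in (1,-1):
  for yaw in (4,0,-20,20):
    sc=R.from_euler('z',yaw,degrees=True)
    T0=down(np.radians(yaw+s*90))
    print(s,yaw,'up',fmt(inverse_kinematics([.561,.2405,.15],q(T0))))
    ax=sc.apply([0,1,0])
    S=R.from_rotvec(-ax*np.pi/4)*sc
    print('nose',S.apply([-1,0,0]).round(2), fmt(inverse_kinematics(np.array([.498,.002,.064])+S.apply([.15,0,.012]),q(R.from_rotvec(-ax*np.pi/4)*T0))))
E
```

```text
13.5 [0.478, -0.355, 0.063] [-0.76  0.44  1.7  -0.    1.   -0.99]
13.5 [0.498, 0.002, 0.063] [-0.14  0.32  1.91 -0.    0.91 -0.37]
193.5 [0.478, -0.355, 0.063] [-0.76  0.44  1.7  -0.    1.    2.15]
193.5 [0.498, 0.002, 0.063] None
1 4 up [ 0.29  0.38  1.55 -0.    1.21 -1.35]
nose [-0.71 -0.05 -0.71] None
1 0 up [ 0.29  0.38  1.55 -0.    1.21 -1.28]
nose [-0.71  0.   -0.71] None
1 -20 up [ 0.29  0.38  1.55 -0.    1.21 -0.93]
nose [-0.66  0.24 -0.71] None
1 20 up [ 0.29  0.38  1.55 -0.    1.21 -1.63]
nose [-0.66 -0.24 -0.71] None
-1 4 up [ 0.29  0.38  1.55 -0.    1.21  1.79]
nose [-0.71 -0.05 -0.71] [-0.23  0.09  2.21  1.24  0.23  0.12]
-1 0 up [ 0.29  0.38  1.55 -0.    1.21  1.86]
nose [-0.71  0.   -0.71] [-0.2   0.09  2.21  1.16  0.15  0.27]
-1 -20 up [ 0.29  0.38  1.55 -0.    1.21  2.21]
nose [-0.66  0.24 -0.71] None
-1 20 up [ 0.29  0.38  1.55 -0.    1.21  1.51]
nose [-0.66 -0.24 -0.71] [-0.35  0.11  2.19  1.22  0.51 -0.14]
```

The scanner's nose faces the robot with its yaw near +4°. The green label is at (0.478, -0.355) with its yaw near 13.5°. Both fit the sizes given, so I'll move the box now.

Run:
```python
from h import *
Q=q(down(np.radians(13.5)))
gripper_to(0.094,20)
r.move_to([.478,-.355,.16],Q)
print(r.move_l([.478,-.355,.063],vel=.12,guard=8), telemetry.current_ee_pos())
gripper_to(0.03,20)
print(telemetry.current_opening())
r.move_l([.478,-.355,.20],vel=.15)
print(telemetry.current_opening(),telemetry.current_wrist_force())
r.move_to([.4985,.003,.16],Q)
print(r.move_l([.4985,.003,.064],vel=.1,guard=6), telemetry.current_ee_pos())
cv2.imwrite("pics/place.png",cv2.resize(vision.snapshot("side")[100:400,230:450,::-1],None,fx=2,fy=2))
gripper_to(0.085)
r.hold(.2)
r.move_l([.4985,.003,.25],vel=.15)
r.move_to([.40,.24,.30],q(down(np.radians(-86))))
r.hold(.3)
for c in ("top","side"):
    im=vision.snapshot(c); cv2.imwrite(f"pics/{c}2.png",im[:,:,::-1])
    hsv=cv2.cvtColor(im,cv2.COLOR_RGB2HSV)
    for n,z in [("greenbox_center",.064),("scanner_head",.157)]:
        d=models.regions_of(n,c)
        if d:
            m=cv2.dilate(d[0]["pixels"].astype(np.uint8),np.ones((3,3)))>0
            w=m&(hsv[:,:,1]<60)&(hsv[:,:,2]>130); w=cv2.morphologyEx(w.astype(np.uint8),cv2.MORPH_CLOSE,np.ones((3,3)))
            if w.any(): print(c,n,"white",d[0]["score"],w.sum(),rect(w,c,z))
    for n in ("greenbox_label","mat_center","scanner_head"): print(n,[(d["at"].round(3) if hasattr(d["at"],'round') else d["at"],d["score"]) for d in models.mark_of(n,c)])
print(telemetry.current_t())
```

```text
False [ 0.47840391 -0.3556235   0.06368498]
0.04386651185265524
0.04370597604480111 [-0.09873789 -0.18581011 -0.59931206]
True [0.49747168 0.00280729 0.06297426]
top greenbox_center white 0.53 97 [497.    2.6  34.9  34.9  13.8]
top scanner_head white 0.82 599 [562.  242.3  92.5  43.1   4.4]
greenbox_label [([0.4989, 0.0045, 0.0658], 0.64), ([0.499, 0.0021, 0.034], 0.3)]
mat_center [([0.5028, 0.0025, 0.0004], 0.81)]
scanner_head [([0.5581, 0.2409, 0.1388], 0.77)]
side greenbox_center white 0.94 150 [493.1   4.8  54.8  41.4  15.2]
side scanner_head white 0.63 281 [563.5 238.1  92.3  47.2   3.9]
greenbox_label [([0.4923, 0.0007, 0.0603], 0.7)]
mat_center [([0.4718, -0.2646, -0.0007], 0.69), ([0.4958, 0.0056, 0.0048], 0.62)]
scanner_head [([0.5609, 0.2332, 0.1373], 0.9)]
14.0417
```

View pics/side2.png

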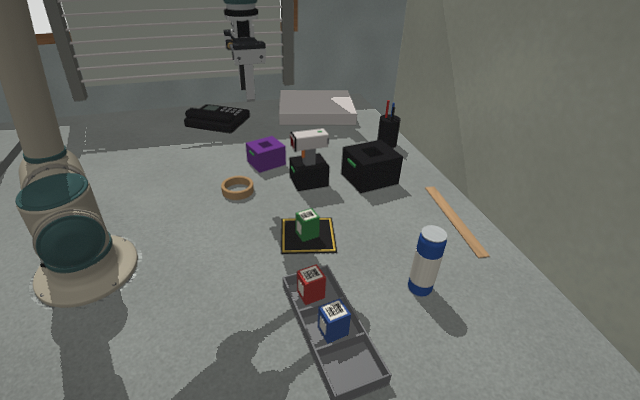

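Run:
```python
from h import *
lab=np.array([.498,.0025,.064])
# grasp point 6mm ahead of TCP; head centre c ; tip 25mm ahead of TCP
for tilt in (35,40,45):
  for yaw in (0,10,20,30,40,50,60):
    sc=R.from_euler('z',yaw,degrees=True); S=sc*R.from_euler('y',-tilt,degrees=True)
    T=S*down(np.radians(-90))
    o=[]
    for d in (.10,.11):
      head=lab+S.apply([.05+d,0,0]); o.append(fmt(inverse_kinematics(head+S.apply([0,0,.01]),q(T))))
    print(tilt,yaw,head.round(3),(head+S.apply([0,0,-.125]))[2].round(3),*o)
```

```text
35 0 [0.629 0.002 0.156] 0.053 [-0.17  0.16  2.06  0.29  0.34  1.16] [-0.16  0.16  2.03  0.27  0.35  1.18]
35 10 [0.627 0.025 0.156] 0.053 [-0.2   0.16  2.05  0.56  0.41  0.73] [-0.2   0.16  2.03  0.53  0.42  0.77]
35 20 [0.621 0.047 0.156] 0.053 [-0.24  0.17  2.04  0.71  0.51  0.43] [-0.23  0.17  2.02  0.68  0.52  0.47]
35 30 [0.612 0.068 0.156] 0.053 [-0.27  0.18  2.03  0.77  0.63  0.21] [-0.26  0.18  2.01  0.75  0.63  0.24]
35 40 [0.598 0.087 0.156] 0.053 [-0.29  0.19  2.01  0.79  0.74  0.03] [-0.28  0.19  1.99  0.77  0.75  0.07]
35 50 [0.582 0.103 0.156] 0.053 [-0.31  0.21  1.98  0.78  0.86 -0.11] [-0.29  0.21  1.97  0.77  0.86 -0.08]
35 60 [0.564 0.116 0.156] 0.053 [-0.32  0.23  1.96  0.75  0.97 -0.24] [-0.3   0.23  1.94  0.75  0.97 -0.21]
40 0 [0.621 0.002 0.167] 0.071 [-0.18  0.12  2.13  0.54  0.23  0.9 ] [-0.18  0.13  2.11  0.49  0.24  0.96]
40 10 [0.619 0.024 0.167] 0.071 [-0.24  0.13  2.13  0.87  0.35  0.41] [-0.23  0.13  2.11  0.81  0.36  0.47]
40 20 [0.613 0.044 0.167] 0.071 [-0.29  0.14  2.12  0.96  0.49  0.15] [-0.28  0.14  2.09  0.92  0.49  0.2 ]
40 30 [0.604 0.064 0.1
[... 464 characters left out ...]
9  0.15  0.25] [-0.19  0.09  2.19  1.04  0.16  0.4 ]
45 10 [0.609 0.022 0.177] 0.089 [-0.28  0.1   2.21  1.27  0.33 -0.01] [-0.27  0.1   2.18  1.2   0.33  0.07]
45 20 [0.604 0.041 0.177] 0.089 [-0.35  0.12  2.19  1.23  0.5  -0.15] [-0.33  0.11  2.17  1.19  0.5  -0.09]
45 30 [0.596 0.059 0.177] 0.089 [-0.4   0.14  2.16  1.16  0.66 -0.25] [-0.39  0.13  2.14  1.14  0.66 -0.21]
45 40 [0.585 0.075 0.177] 0.089 [-0.44  0.17  2.12  1.09  0.81 -0.34] [-0.42  0.16  2.1   1.07  0.81 -0.3 ]
45 50 [0.571 0.089 0.177] 0.089 [-0.46  0.2   2.07  1.01  0.95 -0.42] [-0.45  0.19  2.06  1.    0.95 -0.39]
45 60 [0.555 0.1   0.177] 0.089 [-0.47  0.24  2.02  0.93  1.07 -0.5 ] [-0.46  0.23  2.01  0.93  1.08 -0.47]
```

The green box is upright on the mat with its label at pixel (307, 213), and the red and blue boxes haven't moved. Next comes the scanner: grip it, draw it straight up, and check it in the gripper.

Run:
```python
from h import *
y=np.radians(4.2); Q=q(down(y-np.pi/2)); P=np.array([.559,.2410,.143])
r.move_to(P+[0,0,.12],Q)
gripper_to(0.075,40)
print(r.move_l(P,vel=.1,guard=8),telemetry.current_ee_pos())
gripper_to(0.02,40); print(telemetry.current_opening(),telemetry.current_wrist_force(),telemetry.current_torque())
print(r.move_l(P+[0,0,.10],vel=.1,guard=15),telemetry.current_ee_pos(),telemetry.current_opening(),telemetry.current_wrist_force(),telemetry.current_torque())
r.hold(.4)
for c in ("side","top"):
    im=vision.snapshot(c); cv2.imwrite(f"pics/{c}3.png",im[:,:,::-1])
    for n in ("scanner_head","scanner_window","scanner_foot"): print(c,n,[(np.round(d["at"],3),round(d["score"],2)) for d in models.mark_of(n,c)])
print(telemetry.current_t())
```

```text
False [0.55950496 0.24116344 0.14371947]
0.04377892792825353 [0.485873   0.16319135 0.42975681] [ 0.01094119  0.02997326 -0.02054406]
False [0.55853686 0.24084799 0.24216536] 0.04382982937574425 [-0.82551168 -0.06625982 -2.61623033] [ 2.75675977e-02  9.00931242e-05 -1.23127729e-02]
side scanner_head [(array([0.561, 0.235, 0.239]), 0.82), (array([ 0.556,  0.241, -0.   ]), 0.52)]
side scanner_window [(array([0.512, 0.238, 0.233]), 0.82), (array([0.351, 0.232, 0.013]), 0.16)]
side scanner_foot [(array([0.56 , 0.236, 0.112]), 0.59)]
top scanner_head [(array([0.559, 0.241, 0.236]), 0.55)]
top scanner_window [(array([0.51 , 0.238, 0.236]), 0.55)]
top scanner_foot [(array([0.556, 0.239, 0.111]), 0.75), (array([0.355, 0.23 , 0.012]), 0.16)]
19.0167
```

View pics/side3.png

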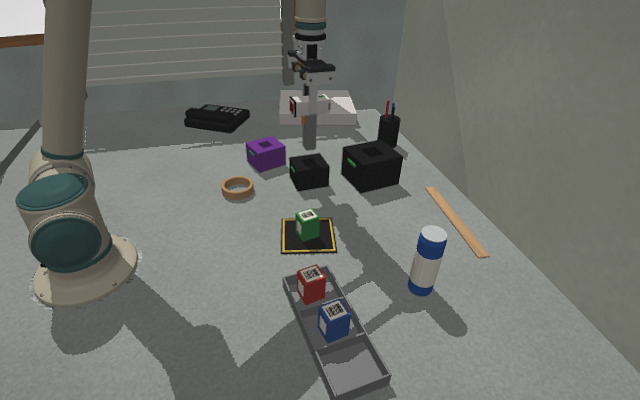

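The scanner is clear of the cradle and level: foot at about 0.112, opening 43.8 mm. Now I'll aim it.

Run:
```python
from h import *
lab=np.array([.498,.0025,.064]); tilt,yaw,d=44,25,.10
S=R.from_euler('z',yaw,degrees=True)*R.from_euler('y',-tilt,degrees=True)
Q=q(S*down(-np.pi/2)); head=lab+S.apply([.05+d,0,0]); P=head+S.apply([0,0,.006])
p=np.array(telemetry.current_ee_pos())
r.move_l(p+[0,0,.08],vel=.15)
print(fmt(inverse_kinematics(P+[0,0,.08],Q)))
r.move_to(P+[0,0,.08],Q)
print(r.move_l(P,vel=.08,guard=15), P,telemetry.current_ee_pos(), telemetry.current_opening())
r.hold(.5)
ee=np.array(telemetry.current_ee_pos()); T=rot(telemetry.current_tool_rot())
S2=T*down(-np.pi/2).inv(); h2=ee+T.apply([0,0,.006]); w=h2+S2.apply([-.05,0,0])
print("label in window frame (kinematic)",S2.inv().apply(lab-w).round(4), np.degrees(np.arccos(S2.apply([1,0,0])[2])))
for c in ("side","top"):
    im=vision.snapshot(c); cv2.imwrite(f"pics/{c}4.png",im[:,:,::-1])
    for n in ("greenbox_label","scanner_head","scanner_window","scanner_foot"): print(c,n,[(np.round(x["at"],3),round(x["score"],2)) for x in models.mark_of(n,c)])
cv2.imwrite("pics/zoom4.png",cv2.resize(vision.snapshot("side")[100:280,220:420,::-1],None,fx=3,fy=3,interpolation=cv2.INTER_CUBIC))
print("exp head,window,foot",h2.round(3),w.round(3),(h2+S2.apply([0,0,-.125])).round(3),telemetry.current_t())
```

```text
[-0.36  0.03  2.03  0.88  0.7   0.19]
False [0.59201404 0.04633947 0.17251479] [0.59236323 0.04630895 0.17292704] 0.04402903371824433
label in window frame (kinematic) [-0.1     0.     -0.0001] 45.99393867648828
side greenbox_label [(array([0.495, 0.002, 0.063]), 0.86)]
side scanner_head [(array([0.599, 0.042, 0.17 ]), 0.94)]
side scanner_window [(array([0.563, 0.031, 0.133]), 0.98)]
side scanner_foot [(array([0.676, 0.08 , 0.081]), 0.69)]
top greenbox_label []
top scanner_head [(array([0.595, 0.046, 0.168]), 0.79)]
top scanner_window [(array([0.568, 0.032, 0.133]), 0.89)]
top scanner_foot [(array([0.674, 0.086, 0.077]), 0.64)]
exp head,window,foot [0.596 0.048 0.168] [0.563 0.033 0.134] [0.674 0.085 0.078] 23.325
```

View pics/zoom4.png

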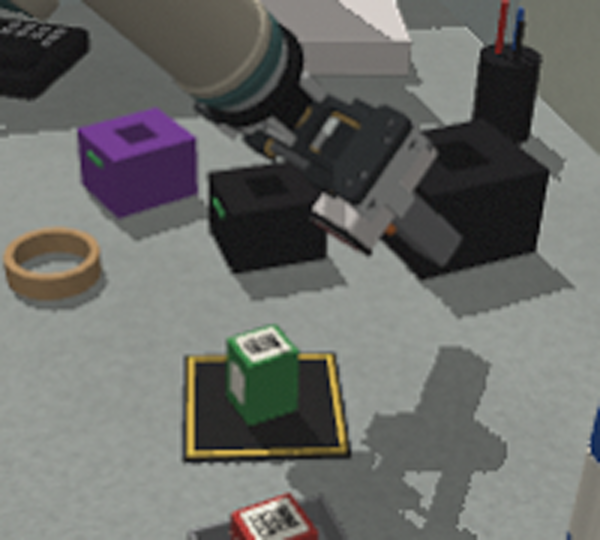

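View pics/top4.png

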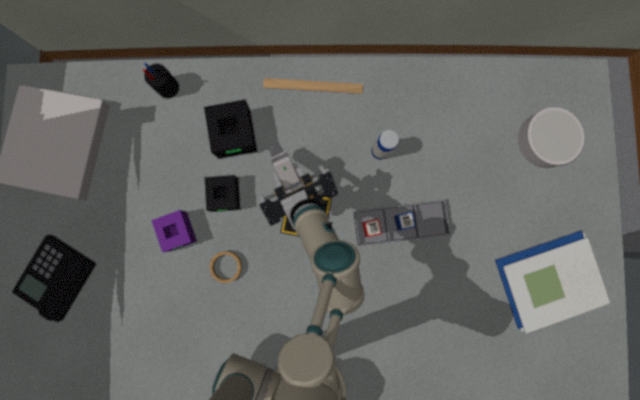

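The networks' positions for head, window and foot agree with the kinematics to about 5 mm. The scanner points at the label and touches nothing else, so I'm handing in.

Run:
```python
from h import *
r.hold(.5); print(np.abs(telemetry.current_dq()).max(),telemetry.current_opening(),telemetry.current_wrist_force(),telemetry.current_t())
r.sign_off()
```

```text
0.002050060587678996 0.04397300390078083 [ 0.78742337 -1.06235997 -1.54847018] 23.825
the job is handed in; nothing more can be done
```

The job is handed in at about 23.8 s of the 45 s allowed; sign-off gave no verdict.

- **Green box:** I moved it from the bin's end compartment to the mat and let go. It stands label up, within about 5 mm of the mat's middle.
- **Scanner:** I drew it straight up out of the smaller black cradle, and its foot cleared to about 0.112 m. It is now held with the nose 44° down and the window about 100 mm from the label.
- **Aim:** By the arm's kinematics, the sight line is within 1 mm of the label's middle. The cameras agree with the scanner's position to about 5 mm.
- **Stillness:** The arm was steady at the end (joint speeds about 0.002 rad/s), with the fingers closed on the head at 44 mm.
- **Clearances:** The last pictures show the scanner touching only the gripper. The red and blue boxes, the spray can and the tape roll look unmoved.

**Checks that failed or disagreed:**
- In the final top view the arm hid the green label, so only the side camera confirmed it, about 3 mm from the position I aimed at.
- The side camera's scanner readings sat up to about 8 mm lower in y than the top camera's. I used the top camera for y.

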